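Lock the strap splitter's depth adjuster

ROBOT

A 7-joint arm with a two-finger parallel gripper is mounted at the origin on the work surface. World frame = base frame: x ahead of the robot, y to its left, z up, the work surface at z = 0. Lengths are in m, angles in rad, forces in N, time in s.
With the tool pointing down it reaches from about 0.4 to 0.9 m from the base axis. Payload 5.6 kg.
Tool frame: the origin (TCP) lies midway between the tips of the shut fingers; the grasp point (between the pads) lies 19 mm behind it; y points along the fingers, z is the direction in which the jaws open and shut, and the axes are right-handed (so a half turn about y gives the same grasp; the last joint's range is limited). The gripper opens to 92 mm and grips with 3 to 60 N. Pads are 20 mm wide; open, the fingers measure 128 mm over their backs; the gripper's body (75 mm by 189 mm) begins 69 mm behind the grasp point.
Start: joints at [1.216, 0.468, -0.012, 1.603, 0.006, 1.071, -0.056], TCP at [0.199, -0.619, 0.215] pointing down, gripper open.
Joint ranges: [-2.53, 2.53], [-0.31, 2.02], [-1.57, 1.55], [0.28, 2.44], [-1.29, 4.43], [0.15, 1.84], [-2.92, 2.92]. Speed limits (rad/s): [2.57, 2.57, 3.14, 3.14, 3.14, 3.14, 3.14].

INTERFACE

Orientations are given as a 3x3 rotation matrix whose columns are the frame's x, y, z axes.
In Python, from station import env, effector, solver, viewer, workorder, search_frame, tip_of gives the robot as it stands. Calls block until the motion is done:
- env.reach(position, orientation): joint-space move of the TCP to a pose.
- env.movel(position, frame=None, rate=0.15): straight line of the TCP; frame=None keeps the orientation; rate is the mean speed in m/s.
- env.goto_joints(angles): joint-space move.
- effector.release() and effector.grasp(squeeze=None): open the fingers fully, or close them until they stop; squeeze is the grip in N (None keeps the last).
- env.pause(seconds).
- solver.inverse_kinematics(position, orientation): joint angles nearest the present ones, or None.
- env.sense(): the state.
- viewer.read_camera(name): name is "scene" or "top"; returns (picture, depth): 420x560x3 uint8, red, green, blue; 420x560 float32, m along the optical axis (not along the pixel's ray), 0 where there is no reading.
- viewer.camera_info(name): a dict with "intrinsics" (3x3 intrinsics, pixels), "eye" and "rotation" of the camera in the world. Camera axes: x right, y up, looking along -z (the intrinsics and any distortion apply to the point x, -y, -z); pixel columns grow to the right and rows downward; lengths in m; the calibration is good to about 2 mm. A picture is of the moment at which its call begins. camera_info takes no time and is no camera call.
A pose or a line that the arm cannot do raises env.PlanningError and nothing moves.
- workorder.finish_job(): hands the job in, once; it reports no verdict.
Trained networks look in the newest picture that a camera, given by its name, has taken for a name from the list of things; names that differ only in an ending like _2 or _b are one class to them, and where a whole thing is asked for, a point or a joint stands for the part that bears it (a point fixed in the world has none). Each returns a list of dicts, best first, with "score" (0 to 1); they miss things now and then, are a little off and sometimes report something else, mostly with a low value. They report only what shows in the picture. A call takes as long as a camera call.
- search_frame(camera, name): "at" ([x, y, z] in m, in world coordinates, good to about 4 mm: the middle of the surface that is visible of it).
- tip_of(camera, name): "at" ([x, y, z] in m, in world coordinates, good to about 4 mm: a listed point, or the origin of a listed thing).
The state is a dict: "t": time; "joint_positions": joint angles; "joint_velocities": joint speeds; "tau": joint torques, N m; "ee_pos": TCP position; "tcp_rot": TCP orientation; "wrist_force": force on the tool from outside, world axes, zero at the start; "moment": the same for the moment, N m; "gripper_width": finger opening in m.
Only numpy, scipy, OpenCV 4.12 (cv2) and the standard library are available. Lean on these libraries where they do the work, as an engineer would, in place of code of your own. Each camera call takes 0.05 s, during which the arm holds its last target.

TASK

Lock the depth adjuster of the strap splitter. First push the holding slide (the one with the round knob) fully home so that its tooth holds the barrel's notched flange, then turn the knurled lock ring clockwise, seen from above, until it comes up firm against the housing, with its small tab facing the index pin. The barrel itself must stay at its setting throughout (it must not turn by more than about 10 degrees), and leave the slide home and let go of everything.

Things in the scene. Friction and masses are not known exactly. Their poses are not given: they have to be found in the camera images.
- slide_knob (a point): Centre of the holding slide's upright round knob: 22 mm across, 34 to 70 mm above the table, on a dark bar. It slides along this frame's -y straight to the barrel's axis: 125 to 135 mm from the axis at the start, 95 mm at its stop, fully home, where its tooth sits between two flange teeth. Needs 3 N, stays put. The bar with a flat paddle opposite is only the strap guide.
- ring_grip (a point): Centre of the knurled brass lock ring, on the barrel's axis: 53 mm across, 54 to 80 mm above the table; the 30 mm thick barrel rises through it to 100 mm. Within 80 mm of the axis all else is below 43 mm. A tab on the ring's top lies in this frame's +x. Tight, it faces the slim index pin 90 mm from the axis, opposite the roller. A loose ring is a spare.
- lock_ring (a joint): Angle of the ring on the barrel, rad, growing clockwise from above (tightening). Starts at 0.3 to 0.7; the firm stop, tight, is 1.4. Needs 0.3 N m and stays where left. The barrel's own drag is only 0.06 N m: unless the slide holds it, it turns along and this angle does not grow. With the slide home it gives up to 5 degrees, then holds.
- barrel_mark (a point): Point on top of the barrel's steel flange, 50 mm from the axis, 33 mm above the table; it shows whether the barrel turns. The flange is 112 mm across its 12 teeth and lies below the ring. At the start the point lies on the index pin's side of the axis.

How it is judged:
By the outcome, as a careful person would: the job done as asked, in the order asked, and still so for the second after the job is handed in, with the robot touching nothing.
It also fails if it takes over 45 s, if anything falls off the work surface, if the arm or the gripper's body presses on something with over 40 N, if the wrist force passes 120 N, or if a joint passes its speed limit or range.

## Working session

There is one attempt and no reset: what is moved stays moved. The work goes in short steps, each a Python script; the robot and the scene stay as the last script left them, time stands still between calls to the robot, and variables do not carry over. Pictures are saved under pics/ and viewed, and the job is handed in when it is done.

```bash
ls; mkdir -p pics; python3 - <<'E'
from station import env, effector, solver, viewer, workorder, search_frame, tip_of
import cv2
for n in("scene","top"):
    p,d=viewer.read_camera(n); cv2.imwrite(f"pics/{n}0.png",p[:,:,::-1])
    i=viewer.camera_info(n); print(n,i)
    for k in("slide_knob","ring_grip","barrel_mark"):
        for r in tip_of(n,k)[:3]: print(k,r)
s=env.sense();print(s)
E
```

```text
pics
scene {'intrinsics': array([[432.00972039,   0.        , 277.27694544],
       [  0.        , 432.00972039, 209.53146558],
       [  0.        ,   0.        ,   1.        ]]), 'eye': array([ 0.96084868, -0.24270279,  0.47570214]), 'rotation': array([[ 0.63775815, -0.49320302,  0.59162093],
       [ 0.77021127,  0.40212148, -0.49504839],
       [ 0.00625588,  0.77139426,  0.63632678]])}
slide_knob {'at': [0.5115, 0.0069, 0.0548], 'score': 0.85}
ring_grip {'at': [0.5194, -0.117, 0.0646], 'score': 0.6}
barrel_mark {'at': [0.5667, -0.1169, 0.0333], 'score': 0.93}
top {'intrinsics': array([[395.52029099,   0.        , 280.102948  ],
       [  0.        , 395.52029099, 208.90031545],
       [  0.        ,   0.        ,   1.        ]]), 'eye': array([0.44820674, 0.09280769, 0.69525974]), 'rotation': array([[ 0.01408833,  0.98354487, -0.18011388],
       [-0.9997353 ,  0.01057879, -0.02043089],
       [-0.01818931,  0.18035404,  0.98343356]])}
slide_knob {'at': [0.5115, 0.0115, 0.0516], 'score': 0.94}
ring_grip {'at': [0.5188, -0.1195, 0.0634], 'score': 0.61}
barrel_mark {'at': [0.5671,
[... 174 characters left out ...]
int_velocities': array([-4.16841602e-05, -1.08497829e-03, -6.82756126e-04, -1.98033060e-03,
       -2.92088685e-04, -5.23258635e-04,  1.56674161e-03]), 'tau': array([-1.17131171e-03, -5.19856524e+01, -1.26799013e-02, -2.43707335e+01,
       -5.65883762e-02,  1.30504215e-02,  5.86892088e-05]), 'ee_pos': array([ 0.19930381, -0.61863055,  0.214472  ]), 'tcp_rot': array([[-9.51818963e-01, -1.23598617e-04,  3.06660475e-01],
       [-3.06660491e-01,  1.31224275e-04, -9.51818957e-01],
       [ 7.74022084e-05, -9.99999984e-01, -1.62804566e-04]]), 'wrist_force': array([0.10119768, 1.12415829, 0.19784257]), 'moment': array([-0.03693943, -0.02641059, -0.04126343]), 'gripper_width': 0.09169441185362402}
```

View pictures.

View pics/scene0.png

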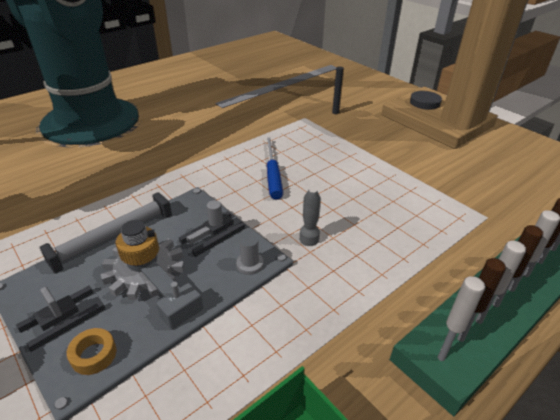

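View pics/top0.png

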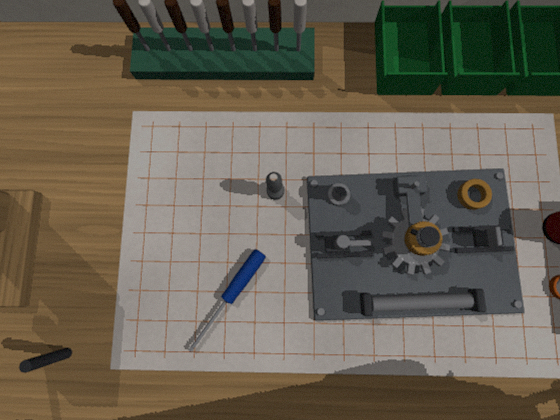

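```bash
python3 - <<'E'
import cv2
a=cv2.imread("pics/top0.png")[160:330,300:530]; cv2.imwrite("pics/topz.png",cv2.resize(a,None,fx=3.4,fy=3.4,interpolation=cv2.INTER_CUBIC))
a=cv2.imread("pics/scene0.png")[180:350,20:290]; cv2.imwrite("pics/scz.png",cv2.resize(a,None,fx=2.9,fy=2.9,interpolation=cv2.INTER_CUBIC))
E
```

```text
(no output)
```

View pics/topz.png

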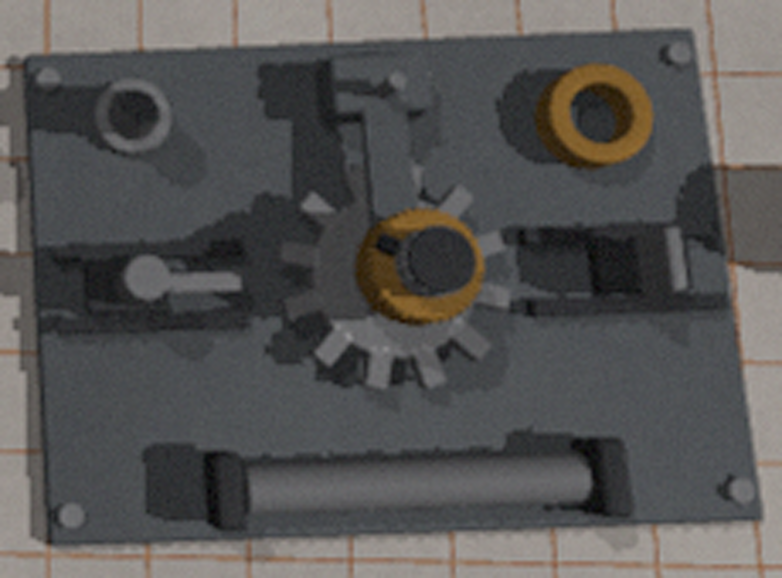

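View pics/scz.png

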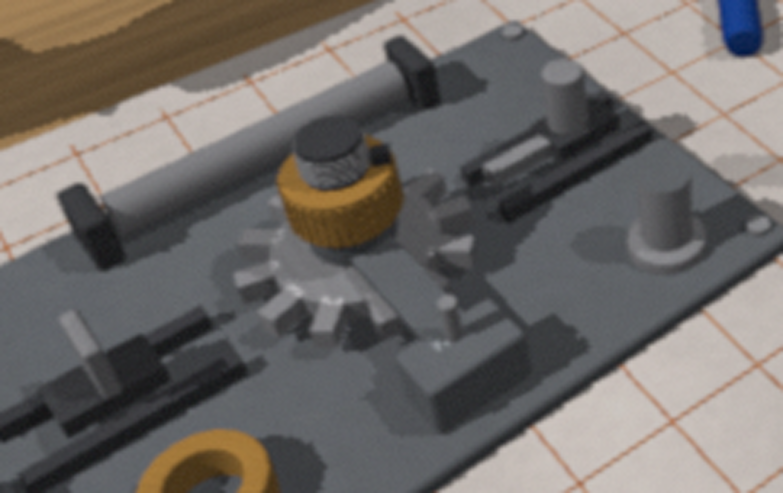

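```bash
cat > h.py <<'E'
from station import env, effector, solver, viewer, workorder, search_frame, tip_of
import numpy as np, cv2
from scipy.optimize import least_squares
def cloud(n):
    p,d=viewer.read_camera(n); i=viewer.camera_info(n); K=i["intrinsics"]
    v,u=np.mgrid[:420,:560]
    c=np.stack([(u-K[0,2])/K[0,0]*d,-(v-K[1,2])/K[1,1]*d,-d],-1)
    return p,d,c@i["rotation"].T+i["eye"],i
def pix2z(i,uv,z):
    K=i["intrinsics"];r=np.array([(uv[0]-K[0,2])/K[0,0],-(uv[1]-K[1,2])/K[1,1],-1.])@i["rotation"].T
    return i["eye"]+r*(z-i["eye"][2])/r[2]
def proj(i,P):
    K=i["intrinsics"];c=(np.asarray(P)-i["eye"])@i["rotation"]
    return np.array([K[0,0]*c[0]/-c[2]+K[0,2],-K[1,1]*c[1]/-c[2]+K[1,2]])
def circ(xy,r):
    f=lambda q:np.hypot(*(xy-q).T)-r
    s=least_squares(f,xy.mean(0),loss='soft_l1',f_scale=.001);return s.x
E
python3 - <<'E'
from h import *
for n in("scene","top"):
    p,d,X,i=cloud(n)
    near=(d>0)&(np.hypot(X[...,0]-.519,X[...,1]+.118)<.05)
    b=near&(X[...,2]>.093)&(X[...,2]<.106)
    print(n,"barreltop",b.sum(),X[b].mean(0),(X[b].max(0)-X[b].min(0)))
    hsv=cv2.cvtColor(p,cv2.COLOR_RGB2HSV)
    br=near&(hsv[...,1]>120)&(X[...,2]>.05)
    t=br&(X[...,2]>.074)&(X[...,2]<.086); print("ringtop",t.sum(),X[t].mean(0))
    s=br&(X[...,2]>.056)&(X[...,2]<.074)
    if s.sum()>10: print("side",s.sum(),circ(X[s][:,:2],.0265))
    dk=near&(hsv[...,2]<60)&(X[...,2]>.074)&(X[...,2]<.09); print("tab",dk.sum(),X[dk].mean(0))
    k=(d>0)&(np.hypot(X[...,0]-.511,X[...,1]-.008)<.03)
    kt=k&(X[...,2]>.066)&(X[...,2]<.075);print("knobtop",kt.sum(),X[kt].mean(0),np.ptp(X[kt],axis=0))
    ks=k&(X[...,2]>.040)&(X[...,2]<.066);print("knobside",ks.sum(),circ(X[ks][:,:2],.011))
for r in [pix2z(i,(300+397/3.4,160+80/3.4),.05),pix2z(i,(300+385/3.4,160+243/3.4),.083),pix2z(i,(300+437/3.4,160+258/3.4),.1),pix2z(i,(300+148/3.4,160+277/3.4),.07)]: print(r)
E
```

```text
scene barreltop 385 [ 0.52329627 -0.11984556  0.09911275] [0.03298468 0.03071964 0.00878286]
ringtop 463 [ 0.5322993  -0.12528933  0.07920766]
side 365 [ 0.51900226 -0.1184302 ]
tab 53 [ 0.53057835 -0.10376924  0.08526091]
knobtop 124 [0.51541927 0.00606609 0.06961088] [0.02226537 0.02059835 0.00534808]
knobside 193 [0.51291823 0.00757757]
top barreltop 364 [ 0.51853894 -0.11892633  0.10011066] [0.03062027 0.03202178 0.01103567]
ringtop 419 [ 0.51538524 -0.11514701  0.08028767]
side 98 [ 0.51938647 -0.12122429]
tab 82 [ 0.52115569 -0.10317326  0.08422961]
knobtop 145 [0.51223333 0.00575126 0.07049127] [0.020799   0.01929434 0.00708668]
knobside 27 [0.51292426 0.00504949]
[ 0.61185328 -0.1211398   0.05      ]
[ 0.52703508 -0.1011148   0.083     ]
[ 0.51844847 -0.11824261  0.1       ]
[0.51151961 0.00490188 0.07      ]
```

```bash
cat >> h.py <<'E'
AX=np.array([.5193,-.1190]); KN=np.array([.5127,.0060]); U=(AX-KN)/np.linalg.norm(AX-KN)
def R(a):
    c,s=np.cos(a),np.sin(a); return np.array([[s,0,c],[-c,0,s],[0,-1.,0]])
def st(tag=""):
    s=env.sense(); print(tag,"t%.2f"%s["t"],"p",s["ee_pos"].round(4),"F",s["wrist_force"].round(1),"M",s["moment"].round(2),"w%.4f"%s["gripper_width"],"q7 %.2f"%s["joint_positions"][6]); return s
E
python3 - <<'E'
from h import *
p,d,X,i=cloud("top")
# plate yaw: corners (zoom px) at plate top z~?
z=np.median(X[175:185,370:390][...,2]);print("z plate",z)
c=[pix2z(i,(300+a/3.4,160+b/3.4),z)[:2] for a,b in((26,57),(690,31),(760,517),(48,543))]
print(np.array(c).round(3)); 
for a,b in((0,1),(3,2)): e=c[b]-c[a];print(np.degrees(np.arctan2(e[0],-e[1])))
print("slide dir yaw",np.degrees(np.arctan2(U[0],-U[1])))
for a in (0.05,0.05+np.pi,.05-np.pi):
    print(a,solver.inverse_kinematics([*(AX-U*.165),.045],R(a)))
for a in np.radians([-120,-90,-60,-30,0,30,60,90,120]):
    q=solver.inverse_kinematics([*AX,.052],R(a)); print(np.degrees(a),None if q is None else q.round(2))
E
```

```text
z plate 0.012601420552408704
[[ 0.632  0.059]
 [ 0.649 -0.286]
 [ 0.404 -0.299]
 [ 0.386  0.048]]
2.8434255400786337
2.927130366876243
slide dir yaw 3.0224105775750383
0.05 [ 0.3135305   0.5765316  -0.5817331   2.02181174  0.49413889  0.68355273
 -0.53600326]
3.191592653589793 [ 0.76993279  1.0556239  -1.33438535  1.99783512  1.16445599  1.17063039
  2.10975006]
-3.0915926535897933 [ 0.76993279  1.0556239  -1.33438535  1.99783512  1.16445599  1.17063039
  2.10975006]
-119.99999999999999 [ 0.23  0.51 -0.09  2.    0.07  0.64 -2.  ]
-90.0 [ 0.33  0.52 -0.21  1.99  0.17  0.65 -1.56]
-59.99999999999999 [ 0.42  0.53 -0.32  1.98  0.27  0.66 -1.12]
-29.999999999999996 [ 0.51  0.55 -0.43  1.98  0.36  0.68 -0.67]
0.0 [ 0.58  0.57 -0.52  1.97  0.43  0.7  -0.21]
29.999999999999996 [ 0.64  0.6  -0.61  1.97  0.5   0.73  0.25]
59.99999999999999 [ 0.65  0.6  -0.62  1.97  0.51  0.73  0.77]
90.0 [ 0.66  0.6  -0.63  1.97  0.52  0.73  1.28]
119.99999999999999 [ 1.07  1.06 -1.33  1.95  1.15  1.19  1.36]
```

```bash
python3 - <<'E'
from h import *
a=np.arctan2(U[1],U[0])+np.pi/2
effector.grasp(10)
env.reach([*(AX-U*.17),.2],R(a)); st("above")
env.movel([*(AX-U*.17),.047],rate=.15); st("down")
env.movel([*(AX-U*.150),.047],rate=.1); s0=st("near"); f0=s0["wrist_force"][:2]@U
for r in np.arange(.146,.111,-.002):
    env.movel([*(AX-U*r),.047],rate=.04); s=env.sense()
    f=s["wrist_force"][:2]@U-f0; print("%.3f act %.4f f %.1f"%(r,-(s["ee_pos"][:2]-AX)@U,f))
    if f<-15: break
st()
p,d,X,i=cloud("top"); cv2.imwrite("pics/t1.png",p[:,:,::-1]); p,d,X,i=cloud("scene"); cv2.imwrite("pics/s1.png",p[:,:,::-1])
E
```

```text
above t4.50 p [0.5106 0.0496 0.1999] F [ 0.5 -0.2 -0. ] M [-0.04 -0.08 -0.04] w0.0007 q7 -0.39
down t5.67 p [0.511  0.0509 0.0477] F [-0.  -0.4  0.9] M [-0.03 -0.11 -0.  ] w0.0006 q7 -0.58
near t6.02 p [0.5118 0.0302 0.0475] F [-0.9  0.8 -0.1] M [ 0.01 -0.07  0.02] w0.0004 q7 -0.54
0.146 act 0.1461 f 0.9
0.144 act 0.1445 f -1.8
0.142 act 0.1421 f -2.0
0.140 act 0.1397 f -1.2
0.138 act 0.1376 f -0.9
0.136 act 0.1356 f -1.3
0.134 act 0.1337 f -0.4
0.132 act 0.1318 f -0.8
0.130 act 0.1297 f -1.0
0.128 act 0.1277 f -1.3
0.126 act 0.1257 f -0.7
0.124 act 0.1237 f -1.3
0.122 act 0.1217 f -1.1
0.120 act 0.1197 f -1.2
0.118 act 0.1177 f -0.1
0.116 act 0.1167 f -3.1
0.114 act 0.1165 f -8.0
0.112 act 0.1165 f -11.6
 t10.52 p [ 0.5132 -0.0027  0.0471] F [-0.8 12.4  1.2] M [2.75 0.35 0.  ] w0.0005 q7 -0.46
```

```bash
python3 - <<'E'
from h import *
a0=np.radians(-35)
env.movel([*(AX-U*.135),.047],rate=.1)
env.movel([*(AX-U*.135),.15],rate=.2); st("up")
p,d,X,i=cloud("top")
kt=(d>0)&(np.hypot(X[...,0]-.514,X[...,1]+.024)<.03)&(X[...,2]>.066)&(X[...,2]<.075);m=X[kt].mean(0);print("knob",m,np.linalg.norm(m[:2]-AX))
cv2.imwrite("pics/t2.png",p[:,:,::-1])
effector.release()
env.reach([*AX,.17],R(a0)); st()
env.movel([*AX,.052],rate=.15); st("at ring")
effector.grasp(35); st("gripped")
E
```

```text
up t11.67 p [0.5116 0.0148 0.1493] F [-1.  -0.3  0.7] M [-0.07 -0.12  0.01] w0.0006 q7 -0.38
knob [nan nan nan] nan
 t13.70 p [ 0.5192 -0.1191  0.17  ] F [ 0.4 -0.3  0.4] M [ 0.05 -0.06  0.  ] w0.0918 q7 -0.69
at ring t14.63 p [ 0.52   -0.1186  0.0527] F [ 1.   0.7 -0. ] M [-0.02 -0.07 -0.02] w0.0922 q7 -0.80
gripped t15.33 p [ 0.5186 -0.1186  0.052 ] F [-3.4  1.1  4.2] M [ 0.38  0.79 -0.07] w0.0501 q7 -0.80<stdin>:6: RuntimeWarning: Mean of empty slice.
  ret = um.true_divide(
```

```bash
python3 - <<'E'
import cv2
a=cv2.imread("pics/t2.png")[160:330,300:530]; cv2.imwrite("pics/t2z.png",cv2.resize(a,None,fx=3.4,fy=3.4,interpolation=cv2.INTER_CUBIC))
E
```

```text
(no output)
```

View pics/t2z.png

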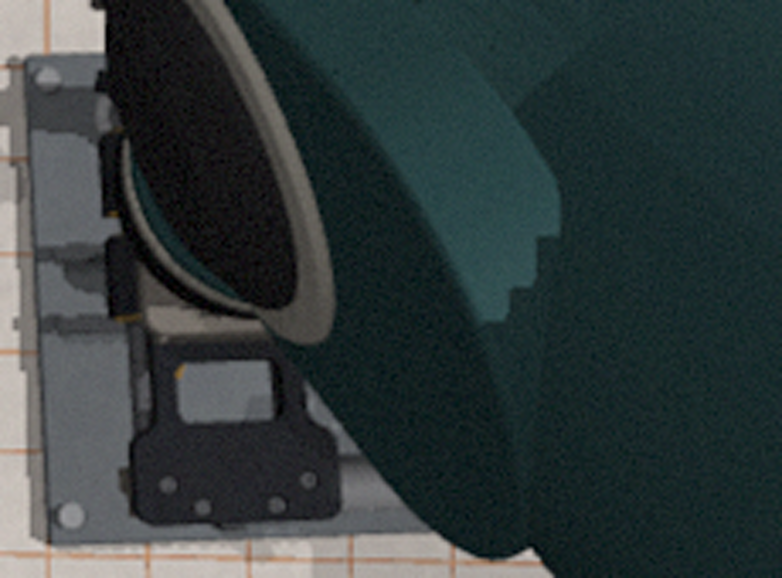

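```bash
python3 - <<'E'
from h import *
p,d,X,i=cloud("scene")
a=p[170:350,20:290,::-1]; cv2.imwrite("pics/s3.png",cv2.resize(a,None,fx=2.9,fy=2.9,interpolation=cv2.INTER_CUBIC))
print(tip_of("scene","barrel_mark"),tip_of("scene","slide_knob"))
E
```

```text
[{'at': [0.5675, -0.1137, 0.0297], 'score': 0.95}] [{'at': [0.5152, -0.0229, 0.0518], 'score': 0.62}]
```

View pics/s3.png

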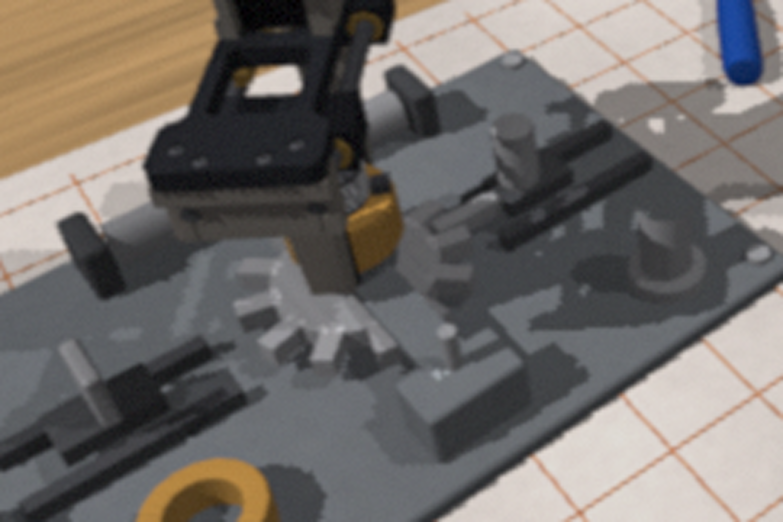

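The slide's tooth reaches into the flange near (465,215), and the knob measures about 96 mm from the axis. The ring sits between the fingers, so I'll turn it.

```bash
python3 - <<'E'
from h import *
a0=np.radians(-35)
s=env.sense(); P=s["ee_pos"].copy(); P=np.array([*AX,.052]); m0=s["moment"][2]
ang=0;hi=0
while ang<1.25:
    ang+=.1 if ang<.6 else .05
    env.movel(P,R(a0-ang),rate=.15); s=env.sense()
    z=s["tcp_rot"][:,2]; act=a0-np.arctan2(z[1],z[0]); m=s["moment"][2]
    print("cmd %.2f act %.3f Mz %.2f F %s t %.2f w %.4f"%(ang,act,m,s["wrist_force"].round(1),s["t"],s["gripper_width"]))
    if abs(m-m0)>.9: break
    if np.abs(s["wrist_force"]).max()>40: break
p,d,X,i=cloud("scene")
a=p[170:350,20:290,::-1]; cv2.imwrite("pics/s4.png",cv2.resize(a,None,fx=2.9,fy=2.9,interpolation=cv2.INTER_CUBIC))
print(tip_of("scene","barrel_mark"))
E
```

```text
cmd 0.10 act 0.099 Mz -0.08 F [-3.8  2.4  3.9] t 15.73 w 0.0505
cmd 0.20 act 0.199 Mz 0.01 F [-4.3  1.   6.6] t 15.98 w 0.0503
cmd 0.30 act 0.299 Mz -0.03 F [-4.7  2.7  6. ] t 16.23 w 0.0501
cmd 0.40 act 0.399 Mz -0.04 F [-4.8  2.6  5.7] t 16.48 w 0.0502
cmd 0.50 act 0.499 Mz 0.02 F [-3.8  2.2  5.8] t 16.73 w 0.0503
cmd 0.60 act 0.599 Mz -0.03 F [-4.1  2.3  5.6] t 16.98 w 0.0504
cmd 0.65 act 0.648 Mz 0.04 F [-4.7  1.5  6.7] t 17.23 w 0.0502
cmd 0.70 act 0.698 Mz 0.08 F [-4.2  1.7  5.6] t 17.48 w 0.0503
cmd 0.75 act 0.748 Mz 0.07 F [-4.4  3.   5.7] t 17.73 w 0.0504
cmd 0.80 act 0.798 Mz 0.04 F [-3.7  3.3  6.5] t 17.98 w 0.0507
cmd 0.85 act 0.848 Mz 0.10 F [-4.8  1.8  6.2] t 18.23 w 0.0503
cmd 0.90 act 0.898 Mz 0.17 F [-4.5  2.4  5.6] t 18.48 w 0.0504
cmd 0.95 act 0.948 Mz 0.12 F [-5.   2.4  5.2] t 18.73 w 0.0506
cmd 1.00 act 0.998 Mz 0.10 F [-3.8  2.3  6.2] t 18.98 w 0.0510
cmd 1.05 act 1.048 Mz 0.06 F [-5.   2.4  6.5] t 19.23 w 0.0504
cmd 1.10 act 1.098 Mz 0.13 F [-4.6  1.4  5.8] t 19.48 w 0.0504
cmd 1.15 act 1.148 Mz 0.05 F [-4.1  2.6  5.5] t 19.73 w 0.0500
cmd 1.20 act 1.195 Mz 0.86 F [-4.3  2.3  5.1] t 19.98 w 0.0505
[{'at': [0.5659, -0.1168, 0.0334], 'score': 0.72}]
```

View pics/s4.png

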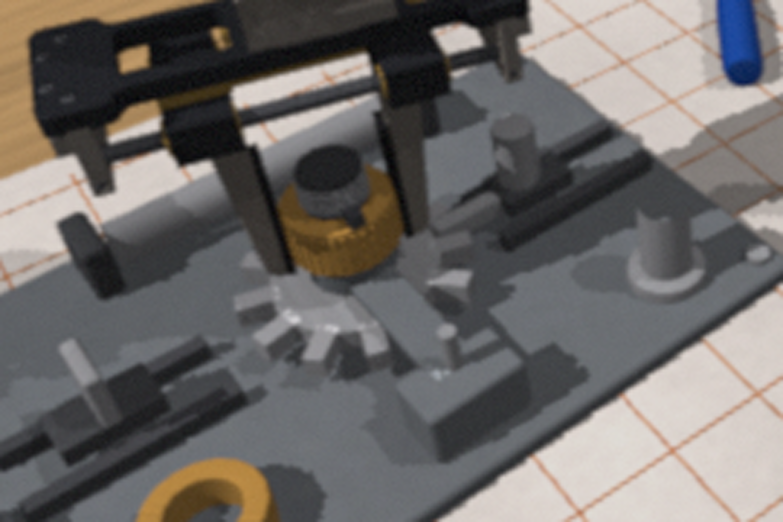

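```bash
python3 - <<'E'
from h import *
p,d,X,i=cloud("scene")
print("pin px",[proj(i,[*(AX+.09*np.array([-U[1],U[0]])),z]).round(1) for z in(.04,.05,.06)])
hsv=cv2.cvtColor(p,cv2.COLOR_RGB2HSV)
rr=np.hypot(X[...,0]-AX[0],X[...,1]-AX[1])
dk=(rr<.03)&(rr>.0165)&(hsv[...,2]<70)&(X[...,2]>.076)&(X[...,2]<.092)
v,u=np.nonzero(dk);print(u.mean(),v.mean(),len(u))
m=X[dk].mean(0);print(m,"tab ang",np.degrees(np.arctan2(m[1]-AX[1],m[0]-AX[0])))
# tab zoom px (355,215) -> image
w=pix2z(i,(20+355/2.9,170+215/2.9),.083);print(w,np.degrees(np.arctan2(w[1]-AX[1],w[0]-AX[0])))
w=pix2z(i,(20+447/2.9,170+328/2.9),.058);print("pin",w,np.hypot(*(w[:2]-AX)),np.degrees(np.arctan2(w[1]-AX[1],w[0]-AX[0])))
cv2.imwrite("pics/s5.png",cv2.resize(p[200:300,90:200,::-1],None,fx=6,fy=6,interpolation=cv2.INTER_CUBIC))
E
```

```text
pin px [array([176.5, 296.9]), array([175.3, 291.8]), array([174.2, 286.5])]
138.86290322580646 241.2983870967742 124
[ 0.53347392 -0.11941672  0.08469688] tab ang -1.6840541804659093
[ 0.53946397 -0.11795177  0.083     ] 2.9758652825339778
pin [ 0.60250236 -0.1109151   0.058     ] 0.08359425001448346 5.550094489639458
```

View pics/s5.png

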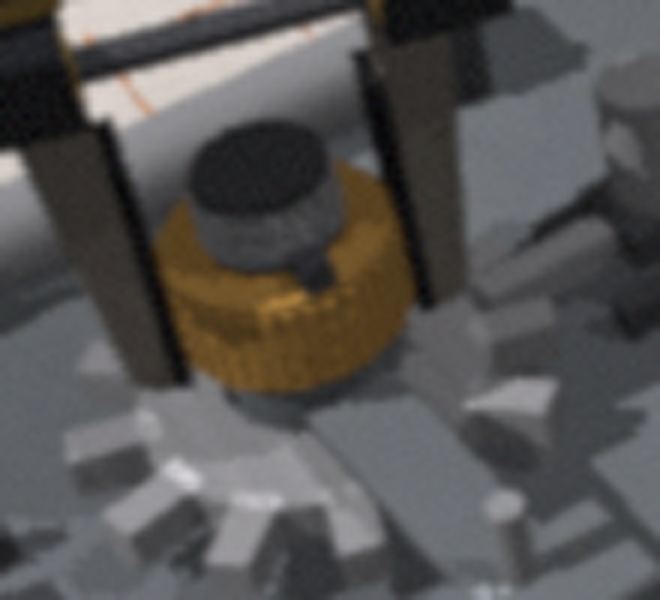

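The tab at about (310,270) points at 3°, and so does the pin direction. I'll nudge once more to confirm the stop is firm, then release.

```bash
python3 - <<'E'
from h import *
a0=np.radians(-35); P=[*AX,.052]
env.movel(P,R(a0-1.23),rate=.15); s=st("nudge"); z=s["tcp_rot"][:,2]; print(a0-np.arctan2(z[1],z[0]))
effector.release(); st("open")
env.movel([*AX,.2],rate=.15); st("up")
env.reach([.3,-.5,.25],R(-1.27)); st("clear")
for n in("scene","top"):
    p,d,X,i=cloud(n)
    sl=(slice(180,350),slice(20,290)) if n=="scene" else (slice(160,330),slice(300,530))
    cv2.imwrite(f"pics/{n}9.png",cv2.resize(p[sl][:,:,::-1],None,fx=2.9,fy=2.9,interpolation=cv2.INTER_CUBIC))
    for k in("slide_knob","ring_grip","barrel_mark"): print(k,tip_of(n,k)[:2])
    kt=(d>0)&(np.hypot(X[...,0]-.514,X[...,1]+.024)<.03)&(X[...,2]>.066)&(X[...,2]<.075);m=X[kt].mean(0);print("knob",m,np.linalg.norm(m[:2]-AX))
E
```

```text
nudge t20.38 p [ 0.5194 -0.1186  0.052 ] F [-2.7  2.6  4. ] M [0.54 0.62 1.06] w0.0499 q7 -1.81
1.2260478884646309
open t21.13 p [ 0.5194 -0.119   0.052 ] F [-0.  -0.7  1.5] M [0.03 0.   0.01] w0.0920 q7 -1.81
up t22.27 p [ 0.5186 -0.1189  0.1991] F [0.7 0.7 0.5] M [ 0.03  0.   -0.02] w0.0918 q7 -1.75
clear t23.89 p [ 0.3011 -0.4991  0.2496] F [0.8 0.1 0.3] M [-0.06 -0.03 -0.  ] w0.0920 q7 -0.31
slide_knob []
ring_grip []
barrel_mark [{'at': [0.565, -0.1169, 0.0317], 'score': 0.86}]
knob [ 0.51703006 -0.02477822  0.06964623] 0.09424911987518138
slide_knob [{'at': [0.5163, -0.0211, 0.0558], 'score': 0.94}]
ring_grip [{'at': [0.5167, -0.1161, 0.0626], 'score': 0.83}]
barrel_mark []
knob [ 0.51394895 -0.02531376  0.07047513] 0.09383893567474666
```

View pics/scene9.png

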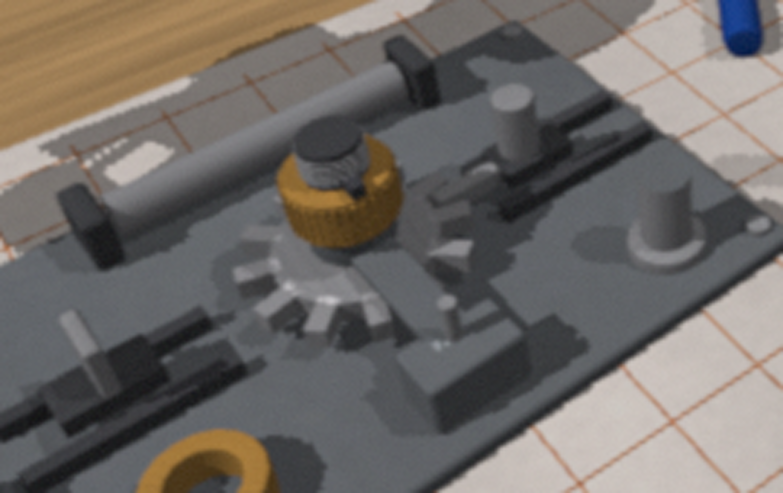

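View pics/top9.png

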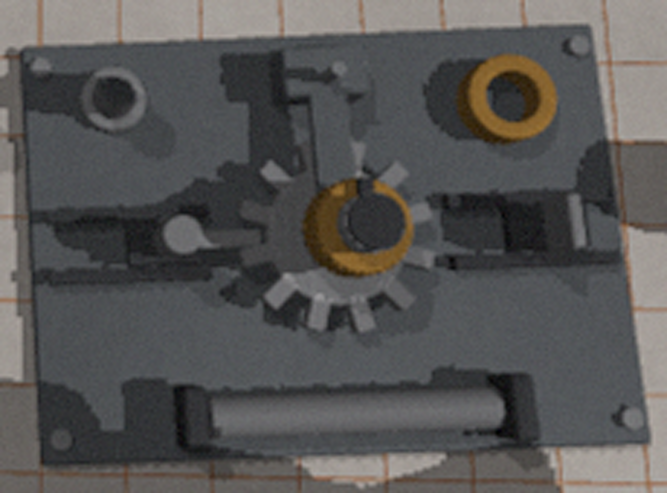

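```bash
python3 - <<'E'
from h import *
i=viewer.camera_info("top")
p,d,X,i=cloud("top"); new=cv2.cvtColor(p,cv2.COLOR_RGB2GRAY); old=cv2.cvtColor(cv2.imread("pics/top0.png"),cv2.COLOR_BGR2GRAY)
th=np.radians(np.arange(-270,90,.5))
def prof(g):
    o=0
    for r in(.0435,.046,.049,.052,.054):
        q=np.array([proj(i,[AX[0]+r*np.cos(t),AX[1]+r*np.sin(t),.033]) for t in th],np.float32)
        o=o+cv2.remap(g,q[:,:1],q[:,1:],cv2.INTER_LINEAR)[:,0].astype(float)
    return o
A,B=prof(old),prof(new)
deg=np.degrees(th); sel=(np.abs((deg%360)-180)<70)  # roller side, away from slide
best=[(np.corrcoef(A[sel],np.roll(B,k)[sel])[0,1],k*.5) for k in range(-40,41)]
print("shift (deg, +=barrel turned cw)",sorted(best)[-4:])
hsv=cv2.cvtColor(p,cv2.COLOR_RGB2HSV)
w=pix2z(i,(300+364/2.9,160+185/2.9),.083);print(w,np.degrees(np.arctan2(w[1]-AX[1],w[0]-AX[0])))
w=pix2z(i,(300+340/2.9,160+68/2.9),.058);print("pin",w,np.hypot(*(w[:2]-AX)),np.degrees(np.arctan2(w[1]-AX[1],w[0]-AX[0])))
E
```

```text
shift (deg, +=barrel turned cw) [(np.float64(0.9679078068417684), 2.5), (np.float64(0.9795785144888959), 4.0), (np.float64(0.9906520341678426), 3.0), (np.float64(0.9945855430672046), 3.5)]
[ 0.53926121 -0.12062594  0.083     ] -4.656737462887136
pin [ 0.60996938 -0.11927407  0.058     ] 0.09066979273648414 -0.1731889582459726
```

```bash
python3 -c "
from h import *
workorder.finish_job(); st()"
```

```text
the job is handed in; nothing more can be done
the job is handed in; nothing more can be done
```

The depth adjuster is locked, and I handed the job in at about 24 s on the robot's clock, with the gripper open and clear of everything.

- **Slide:** I pushed it with closed fingers until it stopped under about 12 N. After the job, the knob measured 94–96 mm from the axis (fully home is 95 mm), and its tooth sits between two flange teeth.
- **Lock ring:** I turned it about 1.2 rad clockwise. The torque then rose sharply to 0.86 N m, and to 1.06 N m on a last nudge, so it is firm against the stop.
- **Tab:** it faces the index pin to within about 5°. The scene camera showed it in line while I still held the ring. The top camera afterwards put it about 4.5° past the pin, which matches the small turn of the barrel.
- **Barrel:** comparing the flange teeth before and after shows it turned about 3.5° clockwise, within the 10° limit.

Two readings disagreed with what I expected:
- **Turning torque:** before the stop the wrist showed only about 0.1–0.2 N m, not the stated 0.3.
- **Grip width:** the fingers read about 50 mm on the 53 mm ring.

In the last scene-camera picture the networks did not report the knob or the ring. In the last top picture they missed the barrel mark. I took the knob, tab and barrel figures from my own measurements of the pictures instead.

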